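# Index the drilling-jig sled to the next hole

## Task

The rail in the drilling jig is ready for its second hole: move the sled exactly one notch to the left. With the fingertips press the round spring stop down where it stands up in its notch, keep it down while you push the sled left by that notch's wall until the sled rides over the stop, and go on pushing until the stop springs up in the next notch. Only press and push, lifting nothing: leave the rail lying in its channel and the loose things around the jig where they are, and take the hand clear at the end.

Things in the scene. Friction and masses are not known exactly. Their poses are not given: they have to be found in the camera images.
- jig: drilling jig fixed on the worktop: plywood bed 235 x 380 mm on two battens, bed top 42 mm above the worktop. Origin on the worktop below the bed; x points away from the robot across the jig, y to the left along the sled's slide, z up. The spring stop is at x = -55 mm, y = 0 in this frame.
- stop (a joint): how far the spring stop (round steel plunger, 34 mm diameter, flat top) is pressed down, m. 0: fully up, top 64 mm above the worktop, 2 mm above the sled's top face, sled locked. 0.0205: fully down, top 1.5 mm above the bed. Force 5 N rising evenly to 12 N. From 0.014 it is below the sled's underside and lets it pass. It springs back when let go, unless the sled is over it.
- stop_top (a point): centre of the spring stop's flat top; moves with it
- sled (a joint): position of the sled along the jig's y axis, m, growing to the left: 0 = first notch on the stop (start), 0.064 second, 0.128 third; 1.5 mm play either way at each. Captive, about 3 N friction plus 2 N while the stop rubs under it. 220 mm long, 12 mm thick: underside 50 mm, top face 62 mm above the worktop, 8 mm clear of the bed. Its front is a steel bar with three notches.
- notch (a point): middle of the leftmost notch, where the stop stands at the start, at the height of the sled's top face; moves with the sled. Notches are 64 mm apart and 37 mm long along the slide (walls 18.5 mm to either side of this point), cut through the bar, open towards the robot, from 23 mm in front of this point to 22 mm behind it.
- seat (a point): point on the sled's deck (top face, 62 mm above the worktop) under the middle of the rail; axes as the jig's. Channel between a 7 mm front lip and an 18 mm back fence, with a steel tab at the left end
- rail_mid (a point): centre of the work piece, a brown planed rail 40 x 360 x 18 mm lying loose in the sled's channel along the slide, not fastened: 9 mm above seat; it stays there
- pencil: flat carpenter's pencil, 174 mm, lying loose in front of the jig; origin under its middle. Not to be moved
- tape: yellow pocket tape measure 36 x 99 x 66 mm, loose, left of the jig; origin under it. Not to be moved
- sander: cork sanding block 63 x 119 x 36 mm, loose, behind the jig; origin under its middle. Not to be moved
- bush (a point): top of the steel drill bush in the fixed bridge over the work channel, 102 mm above the worktop. The bridge plate and its post span 22 mm in front of this point to 89 mm behind it and 35 mm to either side. Not to be touched
- bar_right (a point): a point on one of two long clamp bars of the workshop that cross above the worktop along the world's x axis, 24 mm wide, 133 to 183 mm above it: this one to the right, at world y = -0.18 m. Fixed; keep the hand between the bars
- bar_left (a point): the same on the other clamp bar, to the left, at world y = 0.47 m

How it is judged:
By the outcome, as a careful person would: the job done as asked, in the order asked, and still so for the second after the job is handed in, with the robot touching nothing.
It also fails if it takes over 40 s, if anything falls off the work surface, if the arm or the gripper's body presses on something with over 40 N, if the wrist force passes 120 N, or if a joint passes its speed limit or range.

## Robot

A 6-joint arm with a two-finger parallel gripper is mounted at the origin on a cart in front of the work surface, level with it; the furniture and walls round the work are solid. World frame = base frame: x ahead of the robot, y to its left, z up, the work surface at z = 0. Lengths are in mm, angles in degrees, forces in N, time in s.
With the tool pointing down it reaches from about 350 to 975 mm from the base axis. Payload 17.4 kg.
Tool frame: the origin (TCP) lies at the very end of the fingers, on their centre line; the grasp point (between the pads) lies 19 mm behind it; z points along the fingers, y is the line along which they close (so a half turn about z gives the same grasp; the last joint's range is limited). The gripper opens to 85 mm and grips with 20 to 120 N. Pads are 22 mm wide; open, the fingers measure 114 mm over their backs; the gripper's body (76 mm by 85 mm) begins 54 mm behind the grasp point. The pads swing forward as they close: fully open they stand 13 mm farther back than shut.
Start: joints at [-68.228, 6.646, 82.598, -0, 90.757, -2.166], TCP at [273.873, -616.949, 205.003] pointing down, gripper open.
Joint ranges: [-162.19, 162.19], [-47.58, 125.68], [4.15, 143.07], [-65.23, 245.23], [0.69, 171.88], [-170.13, 170.13]. Speed limits (degrees/s): [108.29, 108.29, 127.2, 180, 180, 180].

## Interface

Orientations are given as [roll, pitch, yaw] about the fixed x, y, z axes, in that order (R = Rz(yaw) Ry(pitch) Rx(roll)).
In Python, from bench import get_obs, read_camera, finish_job, masks_of gives the robot as it stands. The module is installed in compiled form; this text tells all that it offers.
- The arm moves only by the shell command python3 -m pendant 'ROWS'. ROWS is JSON, a list that holds one entry, the list of rows, each a list of 7 numbers: the shift along the tool's x, y, z each as a share of 0.2 m, from -1 to 1, then the turn, a rotation vector about the tool's x, y, z each as a share of 120 degrees, from -1 to 1, then the closure, from 0 (fully open) to 1 (shut). A call has exactly 8 rows; each row is the pose to reach, as a shift and turn from the pose commanded when the call began, along the tool's axes at that moment; what a row does not reach only later rows make up. A row lasts 1/8 s, in which the tool goes at most 62.5 mm and 10.7 degrees, less where a joint would pass 70% of its speed; a pose out of reach is approached as far as the arm can. A call with a number of a shift or a turn outside -1 to 1 is refused whole. A call with a gripper value outside its range is refused whole. The fingers move at their own pace and stop on an object; the grip force is fixed at half the most. Time passes only in rows, so rows that repeat a pose let the fingers close, or fill a call up. It gives the time, the measured TCP pose, the force, the opening and the grip force at its end, in the units of the state.
- get_obs(): the state, without advancing time (a new reading comes with each control period).
- read_camera(name): name is "scene" or "top" or "wrist"; returns a dict with "image" (420x560x3 uint8, red, green, blue), "intrinsics" (3x3 intrinsics, pixels), "extrinsics" (4x4, takes a point from world to camera coordinates). Camera axes: x right, y down, z forward; pixel columns grow to the right and rows downward; lengths in mm; the calibration is good to about 2 mm. A picture is of the moment at which its call begins. There is no depth.
- finish_job(): hands the job in; it is judged then, once.
Trained networks look in a picture, given as the dict that the camera call returned (one of the last four; its "shot" number tells which), for a name from the list of things; names that differ only in an ending like _2 or _b are one class to them, and where a whole thing is asked for, a point or a joint stands for the part that bears it (a point fixed in the world has none). Each returns a list of dicts, best first, with "confidence" (0 to 1); they miss things now and then, are a little off and sometimes report something else, mostly with a low value. They report only what shows in the picture. A call takes as long as a camera call.
- masks_of(label, picture): "mask" (420x560 bool, what is visible of it) and "rect" ([centre column, centre row, width, height] in pixels, round what is visible of it).
The state is a dict: "t": time; "qpos": joint angles; "joint_vel": joint speeds; "joint_efforts": joint torques, N m; "tool_pos": TCP position; "ee_rot": TCP orientation; "wrist_force": force on the tool from outside, world axes, zero at the start; "torque": the same for the moment, N m; "finger_gap": opening from 0.0 (shut) to 1.0 (fully open); "finger_force": force on a finger pad.
Only numpy, scipy, OpenCV 4.12 (cv2) and the standard library are available. Lean on these libraries where they do the work, as an engineer would, in place of code of your own. Each camera call takes 0.05 s, during which the arm holds its last target. There are 200 camera calls.

## Working session

There is one attempt and no reset: what is moved stays moved. The work goes in short steps, Python scripts to look and compute and a shell command to move; the robot and the scene stay as the last step left them, time stands still between calls to the robot, and variables do not carry over. Pictures are saved under pics/ and viewed, at most 10 in all, crops included, and the job is handed in when it is done.

```bash
mkdir -p pics
cat > h.py <<'E'
import numpy as np, cv2
from bench import *
def save(p,n): cv2.imwrite(f'pics/{n}.png',p['image'][:,:,::-1])
def ray(p,u,v,z):
    K=np.array(p['intrinsics']);E=np.array(p['extrinsics']);R=E[:3,:3];c=-R.T@E[:3,3]
    d=R.T@np.linalg.inv(K)@[u,v,1]; return c+d*(z-c[2])/d[2]
def proj(p,X):
    K=np.array(p['intrinsics']);E=np.array(p['extrinsics'])
    q=K@(E[:3,:3]@np.array(X)+E[:3,3]); return q[:2]/q[2]
E
python3 - <<'E'
from h import *
np.set_printoptions(precision=1,suppress=True)
o=get_obs();print(o['t'],o['tool_pos'],o['ee_rot'],o['finger_gap'])
for c in ['top','scene']:
    p=read_camera(c);save(p,c)
    for n,z in [('stop',64),('jig',42),('sled',62),('pencil',0),('tape',0)]:
        for m in masks_of(n,p)[:2]:
            r=m['rect'];print(c,n,m['confidence'],np.array(r),ray(p,r[0],r[1],z), np.ptp(ray(p,r[0]+r[2]/2,r[1],z)-ray(p,r[0]-r[2]/2,r[1],z)))
E
```

```text
0.0 [ 273.8 -616.7  204.2] [-179.9   -0.    23.9] 0.9986431844860963
top stop 0.44 [273.6 248.2  15.   15.3] [484.6 162.5  64. ] 38.01072418811995
top jig 0.84 [279.1 223.2 165.  113.7] [549.9 152.5  42. ] 431.0878552248462
top jig 0.66 [289.4 226.9 125.1  81.9] [541.9 126.5  42. ] 326.26134095308043
top sled 0.66 [289.9 224.5 123.7  80.8] [544.7 125.8  62. ] 317.26352342297207
top pencil 0.57 [279.1 292.9  68.   13.9] [380.4 143.9   0. ] 178.69383868006418
top tape 0.94 [175.5 205.4  42.8  37.1] [589.8 424.7   0. ] 117.04585564924207
scene stop 0.44 [324.1 230.7  12.1   9.2] [481.4 161.1  64. ] 27.588153123583083
scene jig 0.81 [298.9 234.  142.6  95.8] [545.8 175.2  42. ] 334.79774130413
scene sled 0.69 [306.4 217.1 111.7  63.9] [549.1 122.1  62. ] 269.96938860557657
scene pencil 0.61 [362.  262.1  14.4  38.8] [376.  161.3   0. ] 32.33573577873483
scene tape 0.68 [233.3 300.4  23.5  34.4] [594.4 417.2   0. ] 47.99975255911306
```

Run:
```python
import cv2
for n,(x,y) in {'top':(180,130),'scene':(230,160)}.items():
    i=cv2.imread(f'pics/{n}.png')
    cv2.imwrite(f'pics/{n}c.png',cv2.resize(i[y:y+170,x-20:x+200],None,fx=3.5,fy=3.5,interpolation=2))
```

```text
(no output)
```

View pics/topc.png

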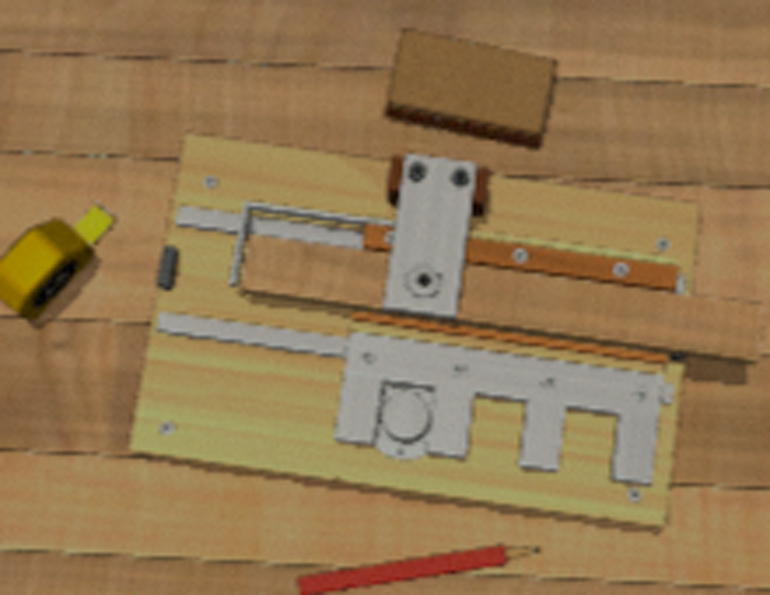

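View pics/scene.png

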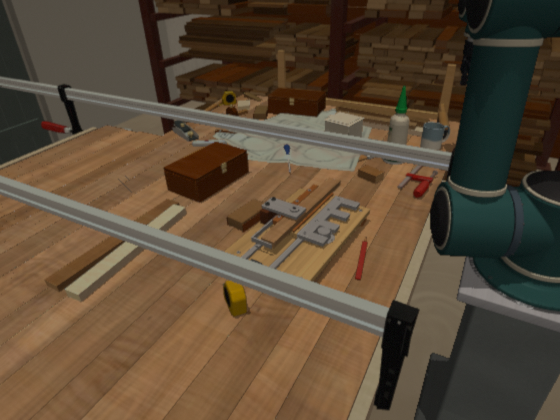

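The top crop shows the stop disc at (405,415), the jig turned a few degrees with its left end farther away, and the bridge plate at about (424,240). The pencil is in front and the tape is on the left. In the scene view the bars run left and right, well clear of the jig.

```bash
python3 -m pendant '[[[0,0,-0.2,0,0,0,1],[0.13,-0.17,-0.5,0,0,0,1],[0.27,-0.34,-0.5,0,0,0,1],[0.4,-0.5,-0.5,0,0,0,1],[0.55,-0.67,-0.5,0,0,0,1],[0.68,-0.84,-0.5,0,0,0,1],[0.81,-1,-0.5,0,0,0,1],[0.81,-1,-0.5,0,0,0,1]]]'
python3 - <<'E'
from h import *
p=read_camera('top')
f=lambda x,y,z: ray(p,160+x/3.5,130+y/3.5,z)
a=f(132,453,42);b=f(662,527,42);d=a-b;print(a,b,np.degrees(np.arctan2(-d[0],d[1])))
a=f(352,318,69);b=f(665,360,69);d=a-b;print(np.degrees(np.arctan2(-d[0],d[1])))
print(f(405,415,64),f(424,280,102))
E
```

```text
t: 1.6
tool_pos: [341.4, -366.6, 305.9]
ee_rot: [179.9, -0.0, 24.1]
wrist_force: [-0.2, -0.4, -0.6]
finger_gap: -0.001
finger_force: 0.0
[449.94343239 347.05298799  42.        ] [417.9157098  -24.30023092  42.        ] -4.929332784501454
-4.803840492663246
[483.96134682 157.30908926  64.        ] [571.93745356 148.75947241 102.        ]
```

```bash
python3 -m pendant '[[[0.14,-0.17,0,0,0,0,1],[0.28,-0.34,0,0,0,0,1],[0.42,-0.5,0,0,0,0,1],[0.57,-0.67,0,0,0,0,1],[0.71,-0.84,0,0,0,0,1],[0.85,-1,0,0,0,0,1],[0.85,-1,0,0,0,0,1],[0.85,-1,0,0,0,0,1]]]'
python3 -m pendant '[[[0.14,-0.17,0,0,0,-0.08,1],[0.28,-0.34,0,0,0,-0.16,1],[0.42,-0.5,0,0,0,-0.24,1],[0.57,-0.67,0,0,0,-0.32,1],[0.71,-0.84,0,0,0,-0.4,1],[0.85,-1,0,0,0,-0.46,1],[0.85,-1,0,0,0,-0.508,1],[0.85,-1,0,0,0,-0.508,1]]]'
python3 - <<'E'
from h import *
o=get_obs();print(o['t'],o['tool_pos'],o['ee_rot'])
p=read_camera('wrist');save(p,'w1')
for n,z in [('stop',64),('notch',62),('bush',102),('sled',62)]:
    for m in masks_of(n,p)[:2]:
        r=m['rect'];print(n,m['confidence'],np.array(r),ray(p,r[0],r[1],z))
E
```

```text
t: 2.65
tool_pos: [415.1, -117.4, 304.9]
ee_rot: [180.0, 0.0, 23.9]
wrist_force: [0.3, -0.5, 1.0]
finger_gap: 0.004
finger_force: 0.0
t: 3.65
tool_pos: [489.8, 134.2, 304.7]
ee_rot: [-180.0, 0.0, 84.8]
wrist_force: [0.5, 0.0, 0.4]
finger_gap: 0.0
finger_force: 0.0
3.65 [489.80206807 134.15643339 304.68021829] [-1.79966275e+02  2.66014255e-02  8.48009233e+01]
stop 0.66 [272.1 158.7  20.5  21.7] [485.59068436 156.42609211  64.        ]
notch 0.9 [319.6 162.5 132.4 233.3] [548.7210147  145.38068665  62.        ]
bush 0.96 [325.1 139.5 182.1 279. ] [551.51891703 177.32188903 102.        ]
bush 0.21 [321.9 164.3 132.  235.9] [546.20002903 148.19946045 102.        ]
sled 0.93 [321.  162.8 128.7 233.5] [550.5762503  144.80826296  62.        ]
```

View pics/w1.png

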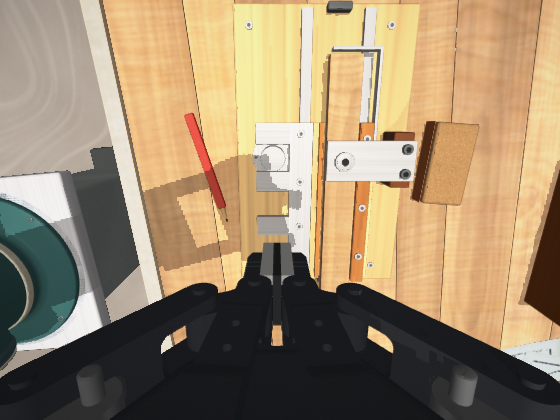

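Wrist view: the stop disc is at about (272,158) in the first notch, with the fingers shut below it. I'll enlarge it to check the centre.

Run:
```python
from h import *
p=read_camera('wrist')
i=p['image'][110:260,230:350,::-1].copy()
i=cv2.resize(i,None,fx=4,fy=4,interpolation=2)
cv2.imwrite('pics/w1c.png',i)
c=np.array([485.6,156.4,64]);a=np.radians(-4.9);R=np.array([[np.cos(a),-np.sin(a)],[np.sin(a),np.cos(a)]])
for q in [(0,18.5),(0,-18.5),(22,0),(-23,0)]:
    print(q,proj(p,[*(c[:2]+R@q),62]))
print(proj(p,[*(c[:2]+R@[17,0]),64]),proj(p,[*(c[:2]+R@[-17,0]),64]))
```

```text
(0, 18.5) [272.16688008 144.69722995]
(0, -18.5) [272.42934684 172.44890432]
(22, 0) [288.68384957 158.63780239]
(-23, 0) [255.17126667 158.84058406]
[285.00187741 158.82022448] [259.56123918 158.9741598 ]
```

View pics/w1c.png

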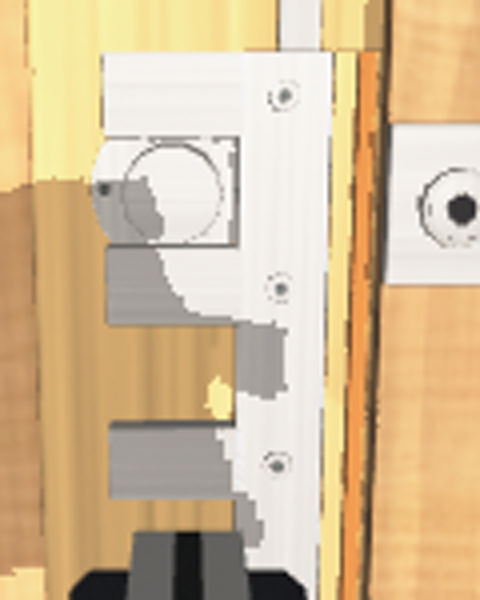

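```bash
python3 -m pendant '[[[0.06,-0.02,0.1,0,0,0,1],[0.112,-0.04,0.3,0,0,0,1],[0.112,-0.04,0.5,0,0,0,1],[0.112,-0.04,0.7,0,0,0,1],[0.112,-0.04,0.9,0,0,0,1],[0.112,-0.04,1,0,0,0,1],[0.112,-0.04,1,0,0,0,1],[0.112,-0.04,1,0,0,0,1]]]'
python3 - <<'E'
from h import *
p=read_camera('wrist');i=p['image'][:,:,::-1].copy()
cv2.imwrite('pics/w2.png',i)
E
```

```text
t: 4.95
tool_pos: [483.8, 158.5, 106.5]
ee_rot: [179.9, -0.0, 84.9]
wrist_force: [0.1, -0.3, 0.2]
finger_gap: -0.001
finger_force: 0.0
```

View pics/w2.png

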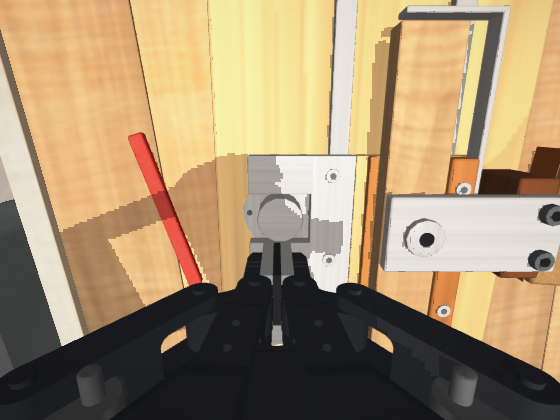

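The disc spans columns 258–304 with its top edge at about row 194, and the fingertip stands just in front of it. I'll compare this with the estimate.

Run:
```python
from h import *
p=read_camera('wrist')
c=np.array([486.5,157.2]);a=np.radians(-4.9);R=np.array([[np.cos(a),-np.sin(a)],[np.sin(a),np.cos(a)]])
for q,z in [((0,17),64),((17,0),64),((-17,0),64),((0,18.5),62),((22,0),62)]: print(q,proj(p,[*(c+R@q),z]))
print(get_obs()['tool_pos'],proj(p,get_obs()['tool_pos']))
for m in masks_of('stop',p)[:1]: print(m['rect'],m['confidence'])
```

```text
(0, 17) [280.49668085 196.81606143]
(17, 0) [303.86900779 219.50235418]
(-17, 0) [257.11525988 219.69382363]
(0, 18.5) [280.45349345 194.1468638 ]
(22, 0) [310.43856185 218.65986135]
[483.93446865 158.40369763 106.54128167] [277.11757327 239.54442896]
[280.4, 218.2, 43.3, 48.9] 0.83
```

```bash
python3 -m pendant '[[[0,0,0.08,0,0,0,1],[0,0,0.16,0,0,0,1],[0,0,0.2,0,0,0,1],[0,0,0.225,0,0,0,1],[0,0,0.25,0,0,0,1],[0,0,0.27,0,0,0,1],[0,0,0.29,0,0,0,1],[0,0,0.29,0,0,0,1]]]'; python3 -c "
from h import *
for k in range(3):
    read_camera('top');o=get_obs();print(o['tool_pos'],o['wrist_force'])"
```

```text
t: 6.1
tool_pos: [483.2, 158.1, 46.8]
ee_rot: [-180.0, 0.0, 84.9]
wrist_force: [0.5, -0.2, -0.3]
finger_gap: 0.001
finger_force: 0.0
[483.25168794 158.13437686  46.97392944] [ 0.10828577 -0.44153611  0.24400592]
[483.34414225 158.16669125  47.15477416] [-0.52148887  0.14758897  0.42620655]
[483.38243772 158.17104098  47.21366855] [-0.02618698  0.52072742  0.5596468 ]
```

Run:
```python
from h import *
p=read_camera('wrist')
cv2.imwrite('pics/w3.png',cv2.resize(p['image'][130:280,180:380,::-1],None,fx=4,fy=4,interpolation=2))
o=get_obs();print(o['tool_pos'],o['wrist_force'],o['torque'],o['joint_efforts'])
for q in [(483.4,158.2,47),(486.5,157.2,64),(486.5,157.2,47)]:print(proj(p,q))
```

```text
[483.35658352 158.16241809  47.19229895] [ 1.52571202 -0.00896479  0.65603509] [-0.02411444 -0.00335262  0.04233901] [-9.14831744e-04 -4.52855766e+01 -5.92179823e+01  8.90112278e-05
  7.85971974e-05 -1.99856515e-05]
[277.20175248 239.38248886]
[283.2016547  252.07126447]
[282.56142825 240.5212774 ]
```

View pics/w3.png

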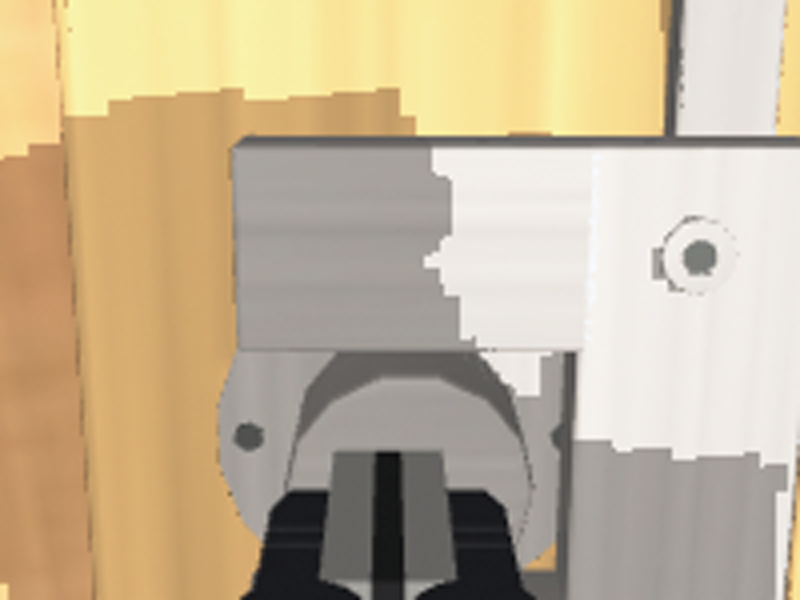

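The disc is visibly below the sled's top face (top edge at about crop row 375, columns 290–532), and the fingertip is inside the notch. I'll check the depth in numbers, since the force reads near zero.

Run:
```python
from h import *
p=read_camera('wrist')
c=np.array([486.5,157.2]);a=np.radians(-4.9);R=np.array([[np.cos(a),-np.sin(a)],[np.sin(a),np.cos(a)]])
f=lambda u:[round((u[0]-180)*4),round((u[1]-130)*4)]
for z in (64,55,47,43.5): print(z,[f(proj(p,[*(c+R@q),z])) for q in [(0,17),(17,0),(-17,0)]])
print('wall',f(proj(p,[*(c+R@[0,18.5]),62])),f(proj(p,[*(c+R@[0,18.5]),50])))
```

```text
64 [[413, 368], [539, 488], [287, 489]]
55 [[412, 348], [531, 462], [291, 463]]
47 [[410, 332], [525, 442], [295, 442]]
43.5 [[410, 325], [522, 433], [297, 434]]
wall [413, 353] [411, 328]
```

The outline fits the stop about 17 mm down, and the notch wall hides its far rim. Next is a slow push left.

```bash
python3 -m pendant '[[[0.01,0,0,0,0,0,1],[0.02,0,0,0,0,0,1],[0.03,0,0,0,0,0,1],[0.04,0,0,0,0,0,1],[0.05,0,0,0,0,0,1],[0.06,0,0,0,0,0,1],[0.07,0,0,0,0,0,1],[0.08,0,0,0,0,0,1]]]'
python3 - <<'E'
from h import *
p=read_camera('wrist')
cv2.imwrite('pics/w4.png',cv2.resize(p['image'][130:280,180:380,::-1],None,fx=4,fy=4,interpolation=2))
print(get_obs()['tool_pos'],get_obs()['wrist_force'])
E
```

```text
t: 7.35
tool_pos: [484.7, 174.2, 47.0]
ee_rot: [-180.0, -0.0, 84.9]
wrist_force: [-0.9, 0.0, -0.7]
finger_gap: -0.002
finger_force: 0.0
[484.70498101 174.36950947  47.00978551] [-1.00887137 -0.06624282 -0.11566022]
```

View pics/w4.png

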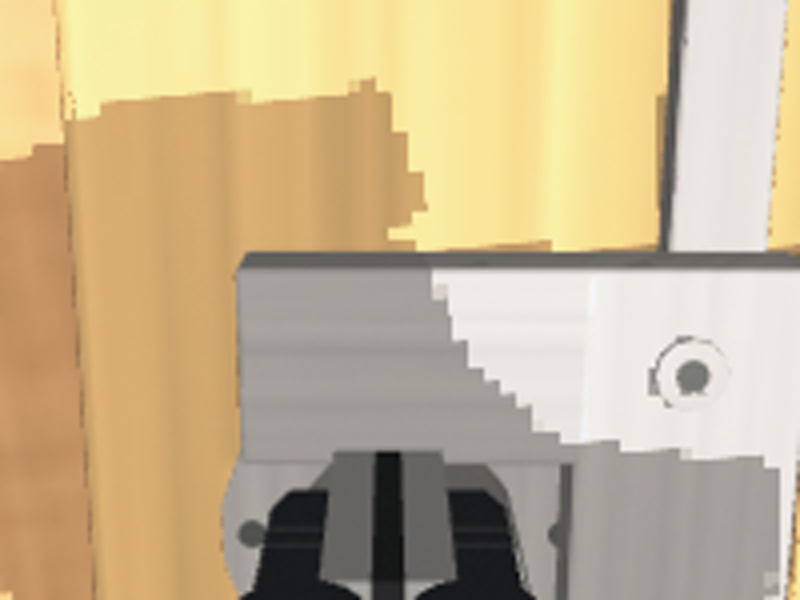

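Run:
```python
from h import *
from scipy.spatial.transform import Rotation as Ro
np.set_printoptions(precision=1,suppress=True)
p=read_camera('wrist');o=get_obs()
print(ray(p,280,130+461/4,62),ray(p,280,130+268/4,62),'flange hole',ray(p,180+252/4,130+535/4,43))
R=Ro.from_euler('xyz',o['ee_rot'],degrees=True).as_matrix();t=np.array(o['tool_pos'])
for q in [(-11,8,0),(11,8,0),(-11,8,-19),(-11,14.5,-19),(-11,14.5,-40),(-5,8,0)]:
    u=proj(p,t+R@q);print(q,(u-[180,130])*4)
E=np.array(p['extrinsics']);print('cam in tool',R.T@(-E[:3,:3].T@E[:3,3]-t),'axis',R.T@E[2,:3], o['joint_efforts'][:3])
```

```text
[486.4 176.7  62. ] [488.7 203.5  62. ] flange hole [462.1 158.8  43. ]
(-11, 8, 0) [441.7 507.5]
(11, 8, 0) [443.5 368. ]
(-11, 8, -19) [448.  566.3]
(-11, 14.5, -19) [496.1 566.3]
(-11, 14.5, -40) [511.7 648.5]
(-5, 8, 0) [442.2 470.4]
cam in tool [  65.5   -0.5 -169. ] axis [-0.3  0.   1. ] [  0.2 -46.6 -59.3]
```

The wrist camera turns out to sit on the +y side. So the dark band in w3 was the plunger's side, and its outline (columns 287–532 at row 490) fits the stop still **up** at 64. With the near-zero force as well, the real tip must be some way above the reported TCP. In w4 nothing has moved. I'll go back over the stop and feel downward in small steps.

```bash
python3 -m pendant '[[[-0.04,-0.01,0,0,0,0,1],[-0.08,-0.015,0,0,0,0,1],[-0.08,-0.015,0,0,0,0,1],[-0.08,-0.015,0.005,0,0,0,1],[-0.08,-0.015,0.015,0,0,0,1],[-0.08,-0.015,0.025,0,0,0,1],[-0.08,-0.015,0.025,0,0,0,1],[-0.08,-0.015,0.025,0,0,0,1]]]'
python3 - <<'E'
from h import *
o=get_obs();print(o['tool_pos'],o['wrist_force'],o['joint_efforts'])
p=read_camera('wrist');a=p['image'][130:280,180:380,::-1]
cv2.imwrite('pics/w5.png',cv2.resize(a,None,fx=4,fy=4,interpolation=2))
q=read_camera('scene');u=proj(q,[486,157,64]).astype(int);print(u)
b=q['image'][u[1]-50:u[1]+25,u[0]-50:u[0]+50,::-1]
cv2.imwrite('pics/s5.png',cv2.resize(b,None,fx=8,fy=8,interpolation=2))
E
```

```text
t: 8.45
tool_pos: [480.3, 158.5, 42.0]
ee_rot: [-180.0, -0.0, 84.9]
wrist_force: [0.6, 0.5, 0.2]
finger_gap: -0.001
finger_force: 0.0
[480.27863276 158.45759935  41.99995243] [0.58401714 0.45513971 0.17016014] [ 1.46367334e-02 -4.49178314e+01 -5.89740300e+01  6.51308965e-04
 -2.55775369e-03  3.70533926e-04]
[323 229]
```

View pics/s5.png

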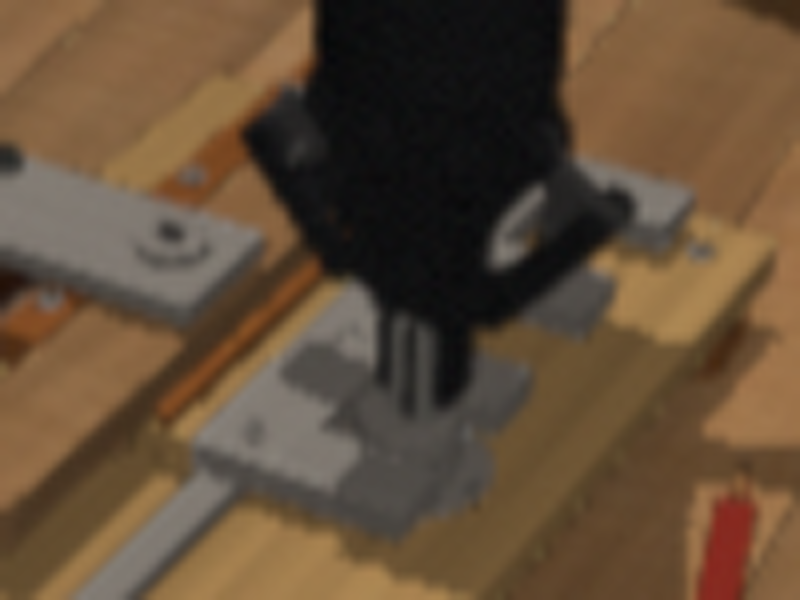

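The view shows the finger tip just over the stop disc (tip about (418,408)), not pressing. The left knuckle at (265,130) needs checking against the bridge. I'll work out the tip and knuckle positions in the tool plane.

Run:
```python
from h import *
from scipy.spatial.transform import Rotation as Ro
np.set_printoptions(precision=1,suppress=True)
q=read_camera('scene');o=get_obs()
R=Ro.from_euler('xyz',o['ee_rot'],degrees=True).as_matrix();t=np.array(o['tool_pos'])
K=np.array(q['intrinsics']);E=np.array(q['extrinsics']);c=-E[:3,:3].T@E[:3,3]
for n,(u,v) in dict(tip=(415,410),tipL=(378,390),tipR=(470,400),knL=(245,135),knLlow=(330,270),knR=(635,205)).items():
    d=E[:3,:3].T@np.linalg.inv(K)@[273+u/8,179+v/8,1]
    for x0 in (0,11):
        s=(x0-(c-t)@R[:,0])/(d@R[:,0]);P=c+s*d;print(n,x0,'tool',R.T@(P-t),'world z',P[2])
a=np.radians(-4.9);J=np.array([[np.cos(a),-np.sin(a)],[np.sin(a),np.cos(a)]])
print('bush rel stop',J.T@(np.array([571.9,148.8])-[486.5,157.2]),'tcp',J.T@(t[:2]-[486.5,157.2]))
```

```text
tip 0 tool [  0.    0.1 -21.9] world z 64.00132464861781
tip 11 tool [ 11.   -5.4 -30.8] world z 72.89658404355532
tipL 0 tool [ -0.   13.5 -24.8] world z 66.86301622565782
tipL 11 tool [ 11.    7.9 -33.7] world z 75.7161482885648
tipR 0 tool [ -0.  -18.9 -32.9] world z 75.01085555472594
tipR 11 tool [ 11.  -24.1 -41.7] world z 83.74404222047667
knL 0 tool [  -0.    63.3 -104.9] world z 146.9317960063654
knL 11 tool [  11.    56.9 -112.5] world z 154.60622520060474
knLlow 0 tool [ -0.   31.9 -64.6] world z 106.69638754648031
knLlow 11 tool [ 11.   26.  -72.9] world z 114.96312739542896
knR 0 tool [  -0.   -68.4 -121.5] world z 163.58335199798273
knR 11 tool [  11.   -72.9 -129. ] world z 171.01265148163003
bush rel stop [85.8 -1.1] tcp [-6.3  0.7]
```

The knuckles stay well above the bridge, and the real tip is about 22–27 mm above the reported TCP. Feeling further down.

```bash
for i in 1; do python3 -m pendant '[[[0,0,0.01,0,0,0,1],[0,0,0.02,0,0,0,1],[0,0,0.03,0,0,0,1],[0,0,0.04,0,0,0,1],[0,0,0.05,0,0,0,1],[0,0,0.05,0,0,0,1],[0,0,0.05,0,0,0,1],[0,0,0.05,0,0,0,1]]]'; done
```

```text
t: 9.6
tool_pos: [480.3, 158.4, 32.3]
ee_rot: [180.0, -0.0, 84.9]
wrist_force: [-3.3, -1.0, 6.5]
finger_gap: -0.003
finger_force: 3.0
```

Contact: 6.5 N means about 4–5 mm pressed, so the tip offset is about 27 mm. Another 12 mm down.

```bash
python3 -m pendant '[[[0,0,0.01,0,0,0,1],[0,0,0.02,0,0,0,1],[0,0,0.03,0,0,0,1],[0,0,0.04,0,0,0,1],[0,0,0.05,0,0,0,1],[0,0,0.06,0,0,0,1],[0,0,0.06,0,0,0,1],[0,0,0.06,0,0,0,1]]]'
```

```text
t: 10.6
tool_pos: [480.3, 158.4, 20.5]
ee_rot: [180.0, -0.0, 84.9]
wrist_force: [-4.8, -1.6, 9.9]
finger_gap: 0.005
finger_force: 5.0
```

```bash
python3 -m pendant '[[[0,0,0.006,0,0,0,1],[0.01,0,0.006,0,0,0,1],[0.02,0,0.006,0,0,0,1],[0.03,0,0.006,0,0,0,1],[0.04,0,0.006,0,0,0,1],[0.05,0,0.006,0,0,0,1],[0.06,0,0.006,0,0,0,1],[0.06,0,0.006,0,0,0,1]]]'
python3 - <<'E'
from h import *
o=get_obs();print(o['tool_pos'],o['wrist_force'])
p=read_camera('wrist')
cv2.imwrite('pics/w6.png',cv2.resize(p['image'][130:280,180:380,::-1],None,fx=4,fy=4,interpolation=2))
a=np.radians(-4.9);J=np.array([[np.cos(a),-np.sin(a)],[np.sin(a),np.cos(a)]])
for d in (0,5,10):
    e=np.array([486.5,157.2])+J@[-15,18.5+26.5+d];print(d,(proj(p,[*e,62])-[180,130])*4)
E
```

```text
t: 11.6
tool_pos: [482.0, 169.7, 19.6]
ee_rot: [179.9, 0.1, 84.9]
wrist_force: [-1.7, -8.2, 11.1]
finger_gap: 0.001
finger_force: 6.0
[482.02722073 169.69951084  19.62490218] [-1.71840559 -8.22469357 11.06874402]
0 [301.22190439 294.54006678]
5 [300.20112444 248.91589383]
10 [299.15940979 202.35603631]
```

View pics/w6.png

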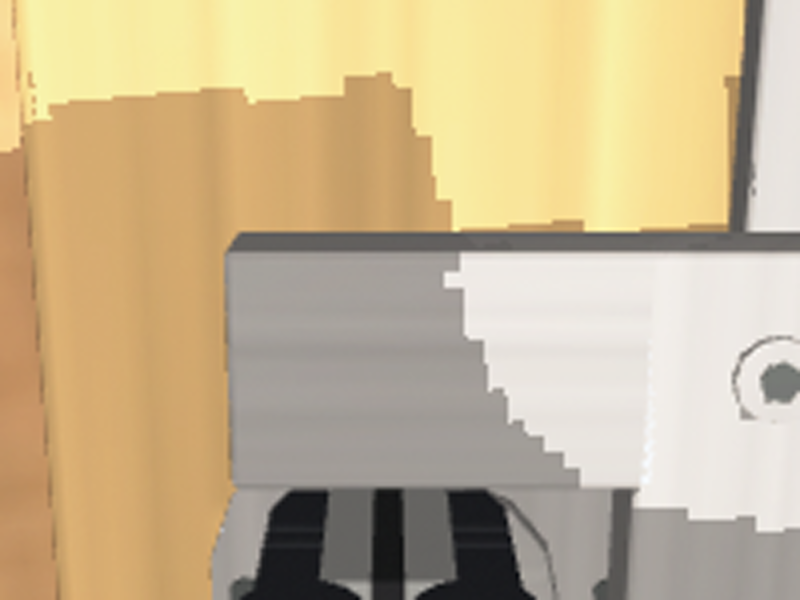

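The leading edge of the sled (row 250) shows it has moved about 5 mm, and the fingers bear on the notch wall. I'll continue pushing 48 mm.

```bash
python3 -m pendant '[[[0.03,0,0,0,0,0,1],[0.06,0,0,0,0,0,1],[0.09,0,0,0,0,0,1],[0.12,0,0,0,0,0,1],[0.15,0,0,0,0,0,1],[0.18,0,0,0,0,0,1],[0.21,0,0,0,0,0,1],[0.24,0,0,0,0,0,1]]]'
python3 - <<'E'
from h import *
p=read_camera('wrist');o=get_obs();print(o['tool_pos'],o['wrist_force'])
a=np.radians(-4.9);J=np.array([[np.cos(a),-np.sin(a)],[np.sin(a),np.cos(a)]])
g=p['image'].astype(int).sum(2)
c=(250,180+300//4)[1]
print('edge rows',[ (r,g[r+1,c]-g[r,c]) for r in range(150,250) if abs(g[r+1,c]-g[r,c])>50])
for d in (48,52,56): print(d,proj(p,[*(np.array([486.5,157.2])+J@[-15,45+d]),62]))
E
```

```text
t: 12.65
tool_pos: [486.3, 217.5, 19.3]
ee_rot: [179.9, 0.1, 84.9]
wrist_force: [1.3, -9.0, 7.2]
finger_gap: -0.004
finger_force: 4.8
[486.28982361 218.13874055  19.30685094] [ 0.72466491 -6.16429608  4.57828641]
edge rows [(187, np.int64(-152)), (188, np.int64(-51)), (192, np.int64(129))]
48 [254.84097913 203.90805878]
52 [254.63138511 194.78798329]
56 [254.41835991 185.51860733]
```

```bash
python3 -m pendant '[[[0.01,0,0,0,0,0,1],[0.02,0,0,0,0,0,1],[0.03,0,0,0,0,0,1],[0.035,0,0,0,0,0,1],[0.04,0,0,0,0,0,1],[0.044,0,0,0,0,0,1],[0.047,0,0,0,0,0,1],[0.05,0,0,0,0,0,1]]]'
cat > m.py <<'E'
from h import *
p=read_camera('wrist');o=get_obs();print(o['t'],o['tool_pos'],o['wrist_force'])
a=np.radians(-4.9);J=np.array([[np.cos(a),-np.sin(a)],[np.sin(a),np.cos(a)]])
g=p['image'].astype(int).sum(2)[:,255]
print('edge rows',[ (r,g[r+1]-g[r]) for r in range(150,250) if abs(g[r+1]-g[r])>50])
for d in (60,62,64,66): print(d,proj(p,[*(np.array([486.5,157.2])+J@[-15,45+d]),62])[1])
cv2.imwrite('pics/m.png',p['image'][:,:,::-1])
for c in ('wrist','top','scene'):
    q=read_camera(c)
    for m in masks_of('stop',q)[:2]: print(c,m['confidence'],m['rect'],m['mask'].sum(),ray(q,m['rect'][0],m['rect'][1],64))
E
python3 m.py
```

```text
t: 13.7
tool_pos: [486.9, 227.7, 19.0]
ee_rot: [180.0, 0.0, 84.9]
wrist_force: [2.3, -3.3, 2.4]
finger_gap: -0.001
finger_force: 1.5
13.75 [486.76262186 227.93630361  18.86832653] [ 0.86284828 -2.58693472  2.33708063]
edge rows [(187, np.int64(-153)), (192, np.int64(129))]
60 199.9516305232317
62 195.36405298394098
64 190.739107557608
66 186.07633580972816
```

```bash
python3 -m pendant '[[[0.001,0,0,0,0,0,1],[0.002,0,0,0,0,0,1],[0.003,0,0,0,0,0,1],[0.004,0,0,0,0,0,1],[0.005,0,0,0,0,0,1],[0.006,0,0,0,0,0,1],[0.007,0,0,0,0,0,1],[0.007,0,0,0,0,0,1]]]'; python3 m.py
```

```text
t: 15.05
tool_pos: [486.6, 229.6, 18.8]
ee_rot: [-180.0, 0.0, 84.9]
wrist_force: [1.4, -2.2, -0.6]
finger_gap: 0.004
finger_force: 1.4
15.1 [486.57439396 229.57544357  18.76914589] [ 2.05527296 -2.66144858 -0.35957805]
edge rows [(187, np.int64(-153)), (192, np.int64(107))]
60 204.05286411466824
62 199.49120196332137
64 194.89253581310788
66 190.25641356816755
top 0.72 [263.4, 223.2, 123.1, 82.2] 2032 [544.31548966 190.5886234   64.        ]
```

The edge now reads about 65 mm. I'll back off inside the notch, lift clear, draw back and look.

```bash
python3 -m pendant '[[[-0.02,0,0,0,0,0,1],[-0.03,0,0,0,0,0,1],[-0.03,0,-0.1,0,0,0,1],[-0.03,0,-0.3,0,0,0,1],[-0.03,0,-0.6,0,0,0,1],[-0.2,-0.1,-0.9,0,0,0,1],[-0.5,-0.1,-0.95,0,0,0,1],[-0.5,-0.1,-0.95,0,0,0,1]]]'
python3 - <<'E'
from h import *
p=read_camera('wrist');print(get_obs()['tool_pos'])
m=masks_of('stop',p)[:2]
for k in m:print(k['confidence'],k['rect'],ray(p,*k['rect'][:2],64))
u=proj(p,[486.5,157.2,64]);print(u)
a=np.radians(-4.9);J=np.array([[np.cos(a),-np.sin(a)],[np.sin(a),np.cos(a)]])
y,x=max(0,int(u[1])-80),int(u[0])-100;print(x,y)
f=lambda q,z:(proj(p,[*(np.array([486.5,157.2])+J@q),z])-[x,y])*4
for n,q,z in [('up far',(0,17),64),('dn far',(0,17),50),('wallL',(0,18.5),62),('end63',(-15,108),62),('end65',(-15,110),62)]:print(n,f(q,z))
cv2.imwrite('pics/fin.png',cv2.resize(p['image'][y:y+150,x:x+200,::-1],None,fx=4,fy=4,interpolation=2))
E
```

```text
t: 16.4
tool_pos: [457.9, 129.6, 212.4]
ee_rot: [179.7, -0.1, 84.7]
wrist_force: [0.1, -0.3, -0.9]
finger_gap: -0.0
finger_force: 0.0
[457.90086462 130.40374514 211.20691507]
0.79 [299.9, 160.8, 31.6, 32.1] [485.20155888 156.88877022  64.        ]
0.69 [392.3, 149.8, 73.8, 299.5] [580.70459959 159.37182582  64.        ]
[301.12802488 160.38347552]
201 80
up far [401.51209839 254.60309864]
dn far [397.08361307 251.55014139]
wallL [400.94429558 248.19022794]
end63 [ 343.51957826 -136.20266738]
end65 [ 343.54373184 -145.50877044]
```

View pics/fin.png

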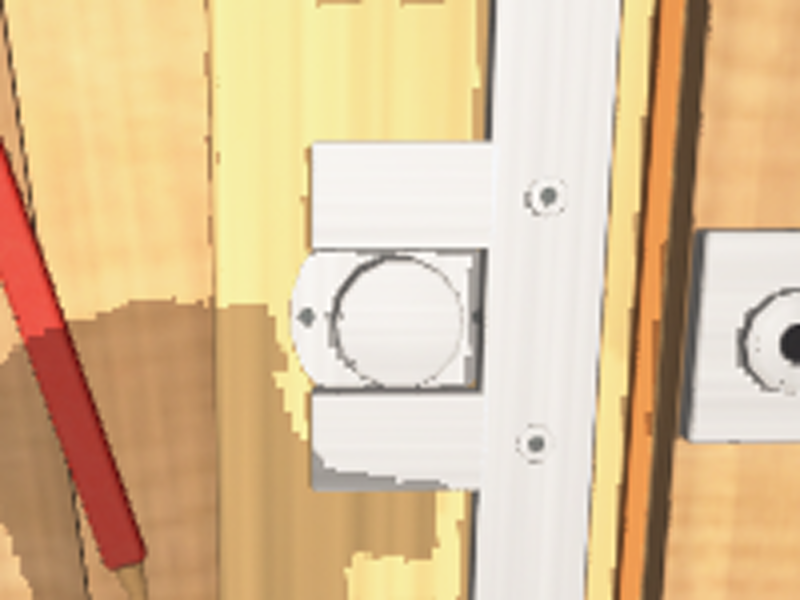

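The stop disc (centre about (398,322)) stands up inside the middle notch, with a wall on either side. The pencil lies undisturbed and the hand is clear.

```bash
python3 -c "
from bench import *
print(get_obs()['joint_vel']);print(finish_job())"
```

```text
[ 1.74152994  1.77718234  0.36797819  0.17691143 -0.53108669  0.65653241]
the job is handed in; nothing more can be done
None
```

The sled is one notch to the left with the spring stop up in the second notch, the hand is clear, and the job was handed in at about 16.5 s.

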